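# Nip an offcut in a rack gauge and zero the dial

### The arm

A 6-joint arm with a two-finger parallel gripper is mounted at the origin on a cart in front of the work surface, level with it; the furniture and walls round the work are solid. World frame = base frame: x ahead of the robot, y to its left, z up, the work surface at z = 0. Lengths are in m, angles in degrees, forces in N, time in s.
With the tool pointing down it reaches from about 0.25 to 0.725 m from the base axis. Payload 9.7 kg.
Tool frame: the origin (TCP) lies midway between the tips of the shut fingers; the grasp point (between the pads) lies 19 mm behind it; z points along the fingers, y is the line along which they close (so a half turn about z gives the same grasp; the last joint's range is limited). The gripper opens to 85 mm and grips with 20 to 120 N. Pads are 22 mm wide; open, the fingers measure 114 mm over their backs; the gripper's body (76 mm by 85 mm) begins 54 mm behind the grasp point. The pads swing forward as they close: fully open they stand 13 mm farther back than shut.
Start: joints at [72.708, 4.979, 10.078, 95.1, 0, 90], TCP at [0.163, 0.525, 0.231] pointing down, gripper open.
Joint ranges: [-179.16, 179.16], [-48.56, 103.87], [-65.8, 70.77], [-126.05, 130.52], [-82.76, 87.17], [-180, 180]. Speed limits (degrees/s): [127.2, 127.2, 147.25, 180, 180, 180].

### API

Orientations are given as [roll, pitch, yaw] about the fixed x, y, z axes, in that order (R = Rz(yaw) Ry(pitch) Rx(roll)).
In Python, from workcell import * gives the robot as it stands.
- The arm moves only by the tool servo_tool, never from a script. Its argument "moves" is a list of rows, each a list of 4 numbers: the shift along the world's x, y, z in fractions of the full range, 1 being 60 cm, then the turn about the world's z in fractions of the full range, 1 being pi rad. A call has 1 to 20 rows; each row is the pose to reach, as a shift and turn from the pose commanded when the call began; what a row does not reach only later rows make up. A row lasts 1/12 s, in which the tool goes at most 41.7 mm and 7.16 degrees, less where a joint would pass 70% of its speed; a pose out of reach is approached as far as the arm can. Shift and turn numbers lie between -1 and 1, and a call with a number outside is refused. A call with a gripper value outside its range is refused whole. "claw" is the closure, from 0 (fully open) to 1 (shut), set as the call begins (left out, the last holds). The fingers move at their own pace and stop on an object; "force" is the grip in N (left out, the last holds). Time passes only in rows, so rows that repeat a pose let the fingers close. It gives the time, the measured TCP pose, the force, the opening and the grip force at its end, in the units of the state.
- get_obs(): the state, without advancing time (a new reading comes with each control period).
- camera(name): name is "side" or "top"; returns the picture (384x512x3 uint8, red, green, blue); there is no depth.
- get_calibration(name): a dict with "fx", "fy", "cx", "cy" (pixels), "rvec" (rotation vector, rad) and "tvec" (3), from world to camera coordinates, as OpenCV has them. Camera axes: x right, y down, z forward; pixel columns grow to the right and rows downward; lengths in m; the calibration is good to about 2 mm. A picture is of the moment at which its call begins. get_calibration takes no time and is no camera call.
- job_done(): hands the job in; it is judged then, once.
The state is a dict: "time": time; "q": joint angles; "qd": joint speeds; "joint_efforts": joint torques, N m; "ee_pos": TCP position; "tcp_rot": TCP orientation; "wrist_force": force on the tool from outside, world axes, zero at the start; "torque": the same for the moment, N m; "opening": finger opening in m; "grasp_force": force on a finger pad.
Only numpy, scipy, OpenCV 4.12 (cv2) and the standard library are available. Lean on these libraries where they do the work, as an engineer would, in place of code of your own. Each camera call takes 0.05 s, during which the arm holds its last target. There are 200 camera calls.

### The job

Turn the handle on top of the bench gauge clockwise until the jaw's sprung nose nips the wooden offcut gently but securely against the end stop and stays so when you let go. Then, without loosening the nip, turn the loose dial wheel under the handle until the pointer on its rim stands at the fixed mark at the back of the gauge.

Things in the scene. Friction and masses are not known exactly. Their poses are not given: they have to be found in the camera images.
- gauge: Fixed grey bench gauge; base plate 115 x 300 x 12 mm, under a gear housing 88 x 92 mm that reaches up to z = 50 mm. Origin: on the bench top, on the vertical axis of handle and dial; z up, x away from the robot at yaw 0, y along the bed. The bed is the plate's top (z = 12 mm) at x = -25 mm, between two 10 mm high rails 31 mm apart.
- stop (a point): Foot of the face of the rigid end stop that closes the bed, at gauge x = -25, y = 208, z = 12 mm; the stop is a grey block 46 mm wide, its top 44 mm over the bench.
- mark (a point): Tip of the fixed mark, a dark upright fin 3.5 mm wide on a bracket behind the dial, at gauge x = 41 mm, y = 0, z = 80 mm. Fin and bracket reach from x = 40.5 to 53 mm, 18 mm wide, top at z = 86 mm: keep fingers off them.
- handle (a point): Centre of the handle on top: a dark steel bar 56 mm long, 16 mm wide, 24 mm high (gauge z = 98 to 122 mm; this point at 110 mm); x of this frame lies along the bar, z is up. Grip it from above across the 16 mm. It turns about the gauge's vertical axis against 0.4 N m of friction, moves the jaw 25 mm per radian, and stays where it is left with up to about 16 N on the nose.
- wheel (a joint): Angle of the handle, rad, 0 to 2.0, 0 at the start; grows as it is turned clockwise seen from above, which drives the jaw towards the end stop. Reaching the right nip takes about 0.5 to 1.4 rad, different each time. On nipping, the torque needed rises by 0.025 N m per N at the nose.
- dial_axis (a point): Centre of the dial wheel, a steel disc with ticks, radius 32 mm, gauge z = 70 to 88 mm (this point 79), coaxial below the handle; under it a neck of radius 18 mm down to z = 53 mm. Friction (0.08 N m) holds it to the handle's hub: it turns with the handle, but gripped by its own rim from above, fingers either side of the bar, it turns alone, either way, without limit, and the handle stays.
- pointer (a point): Tip of the pointer, a dark tooth 4 mm wide and 9 mm high on the rim of the dial, 39 mm from the gauge's axis, z = 80 mm. At the start it is 1.75 to 2.5 rad anticlockwise (from above) of the mark; the handle carries it along clockwise, but not as far as the mark.
- jaw: Steel jaw block 28 x 18 x 30 mm sliding along gauge y. Origin: on the bed at the foot of its front face, gauge y = 75 mm with the handle at 0; axes as the gauge's. An adjustable screw with a nose of 18 mm diameter, 15 mm over the bed, stands 10 to 26 mm out of the face, differently each time and not measured. The nose is sprung, 4 N per mm.
- block: Loose dark planed offcut 28 x 95 x 28 mm, already lying in the bed along y between nose and end stop, with some free play along y. Nip it with about 12 N; 3 to 28 N is right, over 30 N spoils the wood. Origin: centre of its underside, y along its length.
There are look-alikes about, which are no part of the job. Leave any blue or orange look-alike of the block alone.

How it is judged (in metres and radians):
On the way, in this order (a step that is already met when the one before it is completed fails the run):
1. the offcut is nipped between the jaw's nose and the end stop (3 to 28 N) (contact force between jaw and block between 3 and 28 N and contact force between gauge and block above 3 N), for 0.3 s.
2. then the pointer stands within 4 mm of the mark, sideways, with the offcut still nipped (y of pointer in the frame of gauge between -0.004 and 0.004 m and x of pointer in the frame of gauge above 0.03 m and contact force between jaw and block above 3 N), for 0.3 s.
At the end, for the whole second after the job is handed in: The offcut lies flat in the bed, against the end stop within about 3 mm, held by the jaw's nose with 3 to 28 N, and the dial's pointer is within 4 mm sideways of the mark at the back (all of step 2 and contact force between jaw and block below 28 N and y of block in the frame of gauge above 0.157 m and z of block in the frame of gauge below 0.015 m); the robot touches nothing.
It fails at once if the nose presses the offcut with more than 30 N (contact force between jaw and block above 30 N).
It also fails if it takes over 72 s, if anything falls off the work surface, if the arm or the gripper's body presses on something with over 40 N, if the wrist force passes 120 N, or if a joint passes its speed limit or range.

## Working session

There is one attempt and no reset: what is moved stays moved. The work goes in short steps, Python scripts to look and compute and a tool call to move; the robot and the scene stay as the last step left them, time stands still between calls to the robot, and variables do not carry over. Pictures are saved under pics/ and viewed, at most 10 in all, crops included, and the job is handed in when it is done.

Besides the shell and the picture viewer there is one more tool, called after ">>>" in YAML: its name, and indented under it one key for each argument. servo_tool: Moves the arm, as the interface text tells. Its arguments: {"type":"object","properties":{"moves":{"type":"array","items":{"type":"array","items":{"type":"number"}}},"claw":{"type":"number"},"force":{"type":"number"}},"required":["moves"]}

```bash
mkdir -p pics; python3 - <<'E'
from workcell import *
import cv2
for n in("top","side"):
    cv2.imwrite(f"pics/{n}0.png",camera(n)[:,:,::-1]); print(n,get_calibration(n))
o=get_obs();print(o)
E
```

```text
top {'fx': 491.74173236936, 'fy': 491.74173236936, 'cx': 246.40969205265924, 'cy': 195.8899389750991, 'rvec': array([ 2.13591081, -2.1777512 ,  0.14577747]), 'tvec': array([0.1292122 , 0.50101262, 1.15296163])}
side {'fx': 397.0053278411371, 'fy': 397.0053278411371, 'cx': 257.5122728734255, 'cy': 193.17481528552008, 'rvec': array([ 2.05905572, -0.13666837,  0.08061007]), 'tvec': array([-0.48018801,  0.18046843,  0.9232012 ])}
{'time': 0.1, 'q': array([ 7.27087435e+01,  5.00939006e+00,  1.00397480e+01,  9.50984290e+01,
       -1.22874260e-03,  9.00008747e+01]), 'qd': array([ 0.08907536, -0.03003999,  0.1039251 ,  0.0098562 , -0.08821171,
        0.02896089]), 'joint_efforts': array([ 1.06749158e-03, -5.21560585e+01,  4.65651655e+01,  1.60235079e-02,
        4.63880906e-05,  2.63646632e-05]), 'ee_pos': array([0.16342513, 0.52495929, 0.23064688]), 'tcp_rot': array([-1.79931929e+02,  1.22978096e-03,  1.62707870e+02]), 'wrist_force': array([ 0.54517487, -0.36810724, -0.41960466]), 'torque': array([ 0.05345669, -0.01783495,  0.00258019]), 'grasp_force': 0.0, 'opening': 0.08503253051958506}
```

View pics/top0.png

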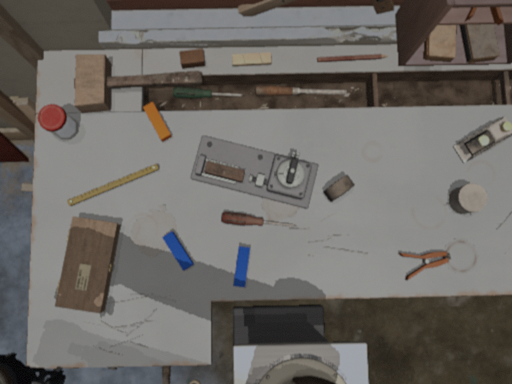

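View pics/side0.png

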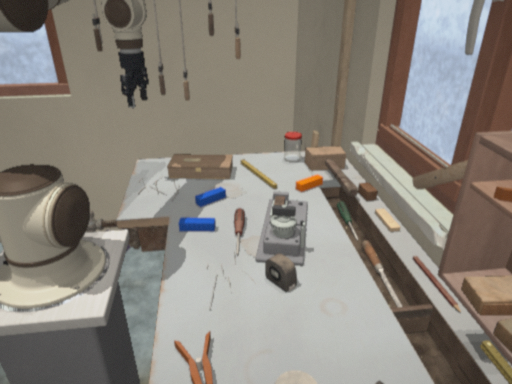

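The gauge is in the top image with its handle near (292,168) and the brown offcut in its bed at (223,171). Candidates for the offcut:
- brown block in the gauge bed (223,171): this one, by the description
- blue (178,250) and (242,265)
- orange (157,121)
- dark cube (339,187), which is a tape measure
- brown block at (192,58)

A close crop will check the choice.

```bash
cat > h.py <<'E'
from workcell import *
import cv2, numpy as np
def ray(n,uv):
    c=get_calibration(n);R=cv2.Rodrigues(c["rvec"])[0];o=-R.T@c["tvec"]
    d=R.T@np.array([(uv[0]-c["cx"])/c["fx"],(uv[1]-c["cy"])/c["fy"],1]);return o,d
def at(n,uv,z):
    o,d=ray(n,uv);return (o+d*(z-o[2])/d[2])[:2]
def proj(n,P):
    c=get_calibration(n);K=np.array([[c["fx"],0,c["cx"]],[0,c["fy"],c["cy"]],[0,0,1]])
    return cv2.projectPoints(np.float64(P).reshape(-1,3),c["rvec"],c["tvec"],K,None)[0][:,0]
def crop(n,x0,y0,w,h,s,f,im=None):
    im=camera(n) if im is None else im
    cv2.imwrite(f,cv2.resize(im[y0:y0+h,x0:x0+w,::-1],None,fx=s,fy=s,interpolation=cv2.INTER_CUBIC))
E
python3 - <<'E'
import cv2,numpy as np
a=cv2.imread("pics/top0.png")[130:212,185:325]
cv2.imwrite("pics/c1.png",cv2.resize(a,None,fx=5.7,fy=5.7,interpolation=cv2.INTER_CUBIC))
E
```

```text
(no output)
```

View pics/c1.png

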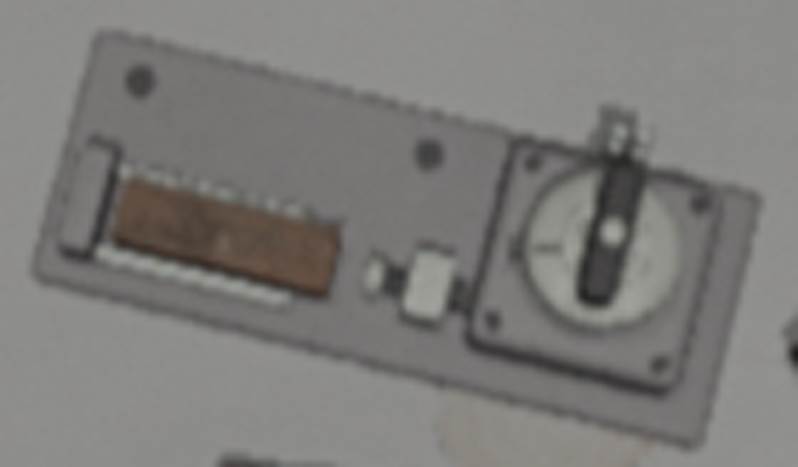

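```bash
python3 - <<'E'
from h import *
f=lambda u,v:(185+(u+.5)/5.7-.5,130+(v+.5)/5.7-.5)
C=[at("top",f(*p),.012) for p in[(102,30),(760,195),(697,447),(35,278)]]
for i in range(4):
    d=C[i]-C[(i+1)%4]; print(C[i],np.linalg.norm(d),np.degrees(np.arctan2(d[1],d[0])))
print("handle",at("top",f(613,232),.122),"dial",at("top",f(603,245),.088))
print("bar ends",at("top",f(628,152),.122),at("top",f(596,302),.122))
print("mark",at("top",f(621,112),.086))
print("housing",[at("top",f(*p),.05) for p in[(512,138),(722,190),(675,388),(470,338)]])
print("ptr",at("top",f(513,250),.08))
print("nose tip",at("top",f(364,274),.027+.007),"block",at("top",f(335,260),.04),at("top",f(116,210),.04))
E
```

```text
[0.66146538 0.22572646] 0.2955549329394067 74.55140580128142
[ 0.58273732 -0.05915003] 0.11376183986074566 -15.952913497929936
[ 0.47335668 -0.02788289] 0.29418725059145134 -105.54540488024502
[0.55219944 0.25554251] 0.11326094917382111 164.73695054398883
handle [0.54765126 0.01643247] dial [0.54855789 0.01718289]
bar ends [0.57959963 0.0094919 ] [0.51992227 0.02398229]
mark [0.60391082 0.00790512]
housing [array([0.60173062, 0.0503572 ]), array([ 0.57778907, -0.03732297]), array([ 0.49431107, -0.01466147]), array([0.51697114, 0.07018577])]
ptr [0.5485995  0.05320486]
nose tip [0.54755751 0.11368003] block [0.55277242 0.12587549] [0.57598178 0.2181355 ]
```

Careful with the scale: shifts go in shares of 60 cm and turns go in shares of pi rad. That gives: -50.8 cm / 60 = -0.8467, -50.5 cm / 60 = -0.8417, 0.03 rad / 3.1416 = 0.0095.

>>> servo_tool:
  moves:
    - [0.0333,-0.0433,0,0]
    - [0.0667,-0.0867,0,0]
    - [0.1083,-0.1417,0,0]
    - [0.15,-0.2,0,0]
    - [0.1917,-0.25,0,0]
    - [0.2333,-0.3083,0,0]
    - [0.275,-0.3667,0,0]
    - [0.3167,-0.4167,0,0]
    - [0.3583,-0.475,0,0]
    - [0.4,-0.5333,0,0]
    - [0.4417,-0.5833,0,0]
    - [0.4833,-0.6417,0,0]
    - [0.525,-0.7,0,0]
    - [0.5667,-0.75,0,0.0032]
    - [0.6,-0.7917,0,0.0064]
    - [0.625,-0.825,0,0.0095]
    - [0.6367,-0.8417,0,0.0095]
    - [0.6417,-0.8467,0,0.0095]
    - [0.6417,-0.8467,0,0.0095]
  claw: 0
  force: 40

```text
time: 1.68
ee_pos: [0.5485, 0.0169, 0.2308]
tcp_rot: [-180.0, -0.1, 164.4]
wrist_force: [0.3, 1.0, 0.7]
opening: 0.0853
grasp_force: 0.0
```

To row units: -13.7 cm / 60 = -0.2283, -13.2 cm / 60 = -0.22.

>>> servo_tool:
  moves:
    - [0,0,-0.0417,0]
    - [0,0,-0.0833,0]
    - [0,0,-0.125,0]
    - [0,0,-0.1667,0]
    - [0,0,-0.2,0]
    - [0,0,-0.22,0]
    - [0,0,-0.2283,0]
    - [0,0,-0.2283,0]
    - [0,0,-0.2283,0]

```text
time: 2.43
ee_pos: [0.5487, 0.0177, 0.0954]
tcp_rot: [180.0, 0.1, 164.5]
wrist_force: [0.6, -1.6, 0.8]
opening: 0.0853
grasp_force: 0.0
```

>>> servo_tool:
  moves:
    - [0,0,0,0]
    - [0,0,0,0]
    - [0,0,0,0]
    - [0,0,0,0]
    - [0,0,0,0]
    - [0,0,0,0]
    - [0,0,0,0]
    - [0,0,0,0]
    - [0,0,0,0]
    - [0,0,0,0]
  claw: 1
  force: 60

```text
time: 3.27
ee_pos: [0.5485, 0.0168, 0.0946]
tcp_rot: [-180.0, 0.0, 164.4]
wrist_force: [-2.8, -2.9, 5.9]
opening: 0.0148
grasp_force: 59.3
```

```bash
python3 - <<'E'
from h import *
o=get_obs();print(o["torque"],o["wrist_force"],o["ee_pos"],o["tcp_rot"])
crop("side",240,180,85,95,6,"pics/s1.png")
E
```

```text
[-0.68620394  0.42731028 -0.02596403] [-2.78720668 -2.85973731  5.87743288] [0.54854316 0.01682924 0.09462577] [-1.79975195e+02  2.76703198e-02  1.64411634e+02]
```

View pics/s1.png

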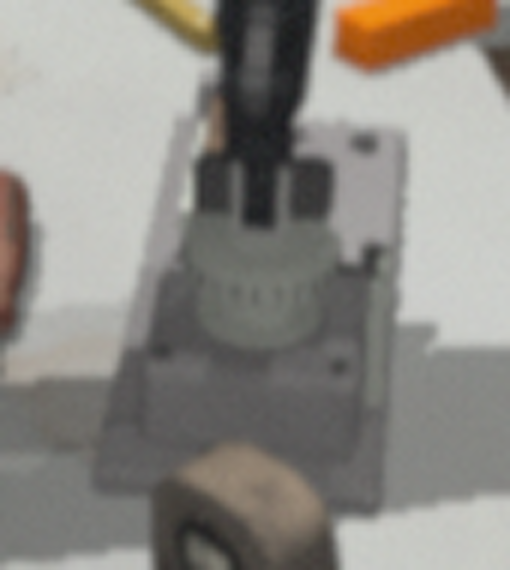

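The fingers hold the bar across its middle, centred at about (262,190) in the crop. Now I turn it clockwise.

To row units: -0.5 rad / 3.1416 = -0.1592.

>>> servo_tool:
  moves:
    - [0,0,0,-0.0159]
    - [0,0,0,-0.0318]
    - [0,0,0,-0.0477]
    - [0,0,0,-0.0637]
    - [0,0,0,-0.0796]
    - [0,0,0,-0.0955]
    - [0,0,0,-0.1114]
    - [0,0,0,-0.1273]
    - [0,0,0,-0.1432]
    - [0,0,0,-0.1592]
    - [0,0,0,-0.1592]

```text
time: 4.23
ee_pos: [0.5485, 0.0168, 0.0946]
tcp_rot: [-180.0, 0.0, 135.6]
wrist_force: [-1.8, -4.8, 4.9]
opening: 0.0152
grasp_force: 59.4
```

```bash
cat > st.py <<'E'
from h import *
o=get_obs();print(o["time"],o["torque"],o["wrist_force"],o["ee_pos"],o["tcp_rot"],o["joint_efforts"][5],o["opening"])
E
python3 st.py
```

```text
4.2333 [-0.7440738   0.43571053  0.01482866] [-1.82107045 -4.8355063   4.85545555] [0.54849208 0.0168134  0.09461052] [-1.79983322e+02  3.89403269e-02  1.35606531e+02] 0.9195628948509693 0.015194141948159367
```

To row units: -0.16 rad / 3.1416 = -0.0509.

>>> servo_tool:
  moves:
    - [0,0,0,-0.0127]
    - [0,0,0,-0.0255]
    - [0,0,0,-0.0382]
    - [0,0,0,-0.0509]

```text
time: 4.57
ee_pos: [0.5485, 0.0168, 0.0946]
tcp_rot: [-180.0, 0.0, 126.5]
wrist_force: [-2.2, -4.4, 5.4]
opening: 0.0151
grasp_force: 59.4
```

```bash
python3 st.py; python3 -c "
from h import *
crop('top',185,130,140,82,5.7,'pics/c2.png')"
```

```text
4.5667 [-0.77927516  0.4528742   0.43757727] [-2.15149442 -4.36551962  5.44603707] [0.54852802 0.01682396 0.09463789] [-1.79991895e+02  4.38152331e-02  1.26520467e+02] -0.37740600295364857 0.015122848231053091
```

View pics/c2.png

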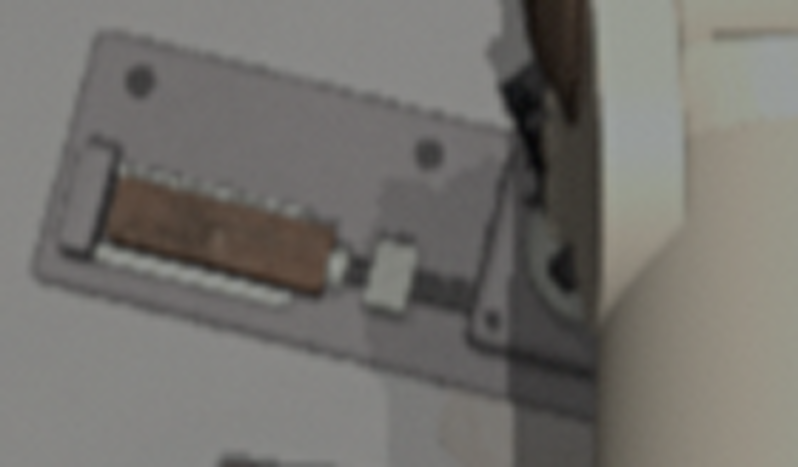

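The nose has reached the offcut at about (333,262) and moved it a little, with a few mm of play left at the stop (about 107 against 97). I go on in small steps and read the moment.

To row units: -0.06 rad / 3.1416 = -0.0191.

>>> servo_tool:
  moves:
    - [0,0,0,-0.0064]
    - [0,0,0,-0.0127]
    - [0,0,0,-0.0191]

```text
time: 4.87
ee_pos: [0.5485, 0.0168, 0.0946]
tcp_rot: [-180.0, 0.0, 123.1]
wrist_force: [-1.3, -3.9, 5.0]
opening: 0.0152
grasp_force: 59.4
```

```bash
python3 st.py
```

```text
4.8667 [-0.73948742  0.47844567  0.36916035] [-1.32656696 -3.94043773  4.95114783] [0.54850935 0.01681176 0.09461681] [-1.79991334e+02  4.50595150e-02  1.23137282e+02] 0.011072965571656823 0.015209830191588818
```

To row units: -0.04 rad / 3.1416 = -0.0127.

>>> servo_tool:
  moves:
    - [0,0,0,-0.0064]
    - [0,0,0,-0.0127]

```text
time: 5.03
ee_pos: [0.5485, 0.0168, 0.0946]
tcp_rot: [-180.0, 0.0, 120.8]
wrist_force: [-2.3, -4.1, 6.1]
opening: 0.0149
grasp_force: 59.4
```

```bash
python3 st.py
```

```text
5.0333 [-0.77848638  0.47977825  0.4592751 ] [-2.27601806 -4.12859507  6.1175901 ] [0.54850944 0.01682906 0.09461029] [-1.79992766e+02  4.43534995e-02  1.20847632e+02] 0.014774235896766186 0.01490492734581854
```

To row units: -0.04 rad / 3.1416 = -0.0127.

>>> servo_tool:
  moves:
    - [0,0,0,-0.0064]
    - [0,0,0,-0.0127]

```text
time: 5.2
ee_pos: [0.5485, 0.0168, 0.0947]
tcp_rot: [-180.0, 0.0, 118.6]
wrist_force: [-1.1, -3.2, 4.8]
opening: 0.0149
grasp_force: 59.4
```

```bash
python3 st.py
```

```text
5.2 [-0.80302203  0.43010375  0.4206466 ] [-1.11061327 -3.18289755  4.75868254] [0.54852612 0.01680924 0.0946556 ] [-1.79999191e+02  4.66313893e-02  1.18554399e+02] 0.014812045264989138 0.014928849094250869
```

To row units: -0.04 rad / 3.1416 = -0.0127.

>>> servo_tool:
  moves:
    - [0,0,0,-0.0064]
    - [0,0,0,-0.0127]

```text
time: 5.37
ee_pos: [0.5485, 0.0168, 0.0946]
tcp_rot: [-180.0, 0.0, 116.3]
wrist_force: [-1.2, -4.2, 5.4]
opening: 0.0154
grasp_force: 59.6
```

```bash
python3 st.py
```

```text
5.3667 [-0.79939514  0.38658024  0.4786392 ] [-1.17979071 -4.22155933  5.36344087] [0.54850777 0.01678937 0.0946149 ] [-1.79996184e+02  4.62950925e-02  1.16263223e+02] 0.07120808120816946 0.015422361276898578
```

To row units: -0.04 rad / 3.1416 = -0.0127.

>>> servo_tool:
  moves:
    - [0,0,0,-0.0064]
    - [0,0,0,-0.0127]

```text
time: 5.53
ee_pos: [0.5485, 0.0168, 0.0946]
tcp_rot: [-180.0, 0.0, 114.0]
wrist_force: [-1.4, -4.8, 6.3]
opening: 0.0151
grasp_force: 59.6
```

```bash
python3 st.py;  python3 -c "
from h import *
import h
a=camera('top');np.save('pics/a.npy',a);crop('top',195,145,80,50,9.5,'pics/c3.png',a)"
```

```text
5.5333 [-0.85714431  0.44557647  0.53833954] [-1.39691712 -4.77736758  6.28998171] [0.54850024 0.01679944 0.09460047] [-1.79995641e+02  4.72124240e-02  1.13981659e+02] 0.1662742719054222 0.015111298322461329
```

View pics/c3.png

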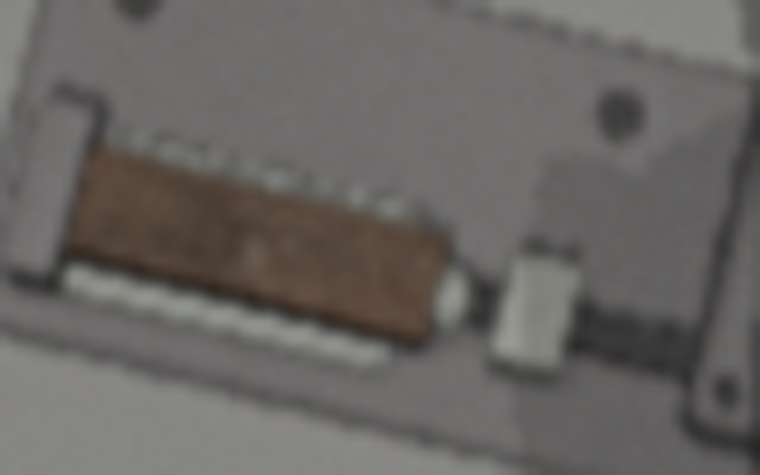

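The offcut is against the stop (left end about 75,200). Joint 6's effort has risen by 0.15 N m, which is about 6 N. Another 0.06 rad should bring it to about 12 N.

To row units: -0.06 rad / 3.1416 = -0.0191.

>>> servo_tool:
  moves:
    - [0,0,0,-0.0064]
    - [0,0,0,-0.0127]
    - [0,0,0,-0.0191]

```text
time: 5.83
ee_pos: [0.5485, 0.0168, 0.0946]
tcp_rot: [-180.0, 0.0, 110.6]
wrist_force: [-2.2, -4.4, 5.5]
opening: 0.0148
grasp_force: 59.8
```

```bash
python3 st.py
```

```text
5.8333 [-0.84380396  0.37554069  0.69355306] [-2.2199262  -4.41402643  5.53354923] [0.54851056 0.01681239 0.09461458] [-1.79999388e+02  4.93544568e-02  1.10555685e+02] 0.30124121345579624 0.014827099298612397
```

>>> servo_tool:
  moves:
    - [0,0,0,0]
    - [0,0,0,0]
    - [0,0,0,0]
    - [0,0,0,0]
    - [0,0,0,0]

```text
time: 6.25
ee_pos: [0.5485, 0.0168, 0.0946]
tcp_rot: [-180.0, 0.0, 110.6]
wrist_force: [-2.6, -4.8, 5.3]
opening: 0.0153
grasp_force: 59.6
```

```bash
python3 st.py
```

```text
6.25 [-0.79118697  0.38938707  0.46569819] [-2.57150955 -4.7672946   5.29037963] [0.54849413 0.01679886 0.09461085] [-1.79999788e+02  4.74137938e-02  1.10594756e+02] 0.4827709123492241 0.015324926856903327
```

Nip is about 11 to 12 N. Now I open, lift, and turn the gripper for the dial grip, with the fingers about 97° from the mark, clear of mark, pointer and bar.

>>> servo_tool:
  moves:
    - [0,0,0,0]
    - [0,0,0,0]
    - [0,0,0,0]
    - [0,0,0,0]
    - [0,0,0,0]
    - [0,0,0,0]
    - [0,0,0,0]
  claw: 0

```text
time: 6.83
ee_pos: [0.5485, 0.0172, 0.0942]
tcp_rot: [-180.0, -0.0, 110.6]
wrist_force: [-0.8, 0.6, 0.3]
opening: 0.0853
grasp_force: 0.0
```

To row units: 8 cm / 60 = 0.1333, 6 cm / 60 = 0.1, 1.06 rad / 3.1416 = 0.3374.

>>> servo_tool:
  moves:
    - [0,0,0.0333,0]
    - [0,0,0.0667,0]
    - [0,0,0.1,0.0318]
    - [0,0,0.1333,0.0637]
    - [0,0,0.1333,0.0955]
    - [0,0,0.1333,0.1273]
    - [0,0,0.1333,0.1592]
    - [0,0,0.1333,0.191]
    - [0,0,0.1333,0.2228]
    - [0,0,0.1333,0.2546]
    - [0,0,0.1333,0.2865]
    - [0,0,0.1333,0.3183]
    - [0,0,0.1333,0.3374]
    - [0,0,0.1333,0.3374]
    - [0,0,0.1333,0.3374]

```text
time: 8.08
ee_pos: [0.5485, 0.0171, 0.1743]
tcp_rot: [180.0, -0.0, 171.2]
wrist_force: [1.2, 0.0, 0.7]
opening: 0.0853
grasp_force: 0.0
```

```bash
python3 st.py; python3 -c "
from h import *
a=camera('side');cv2.imwrite('pics/s2f.png',a[:,:,::-1]);crop('side',250,180,70,85,7,'pics/s2.png',a)
A=np.array([.5485,.0168])
for t in np.radians([20,30,40,50,60]):
    w=np.radians(-15.5)+t; print(np.degrees(t),(proj('side',[*(A+.039*np.array([np.cos(w),np.sin(w)])),.08])-[250,180])*7)"
```

```text
8.0833 [ 0.00454369  0.02366615 -0.00897916] [1.23825235 0.02677025 0.70766882] [0.54847596 0.01714892 0.17427809] [ 1.79998390e+02 -9.62436514e-04  1.71179231e+02] -0.3771665599197149 0.0852841097142721
20.0 [[337.14540587 274.56875232]]
29.999999999999996 [[329.79783512 264.76865645]]
40.0 [[319.53513017 255.74533645]]
50.0 [[306.69883593 247.74543106]]
59.99999999999999 [[291.68896493 240.98056482]]
```

View pics/s2.png

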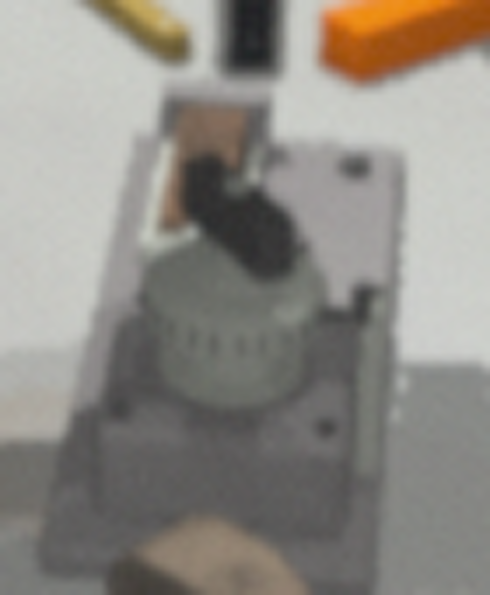

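The bar now lies at roughly 54° clockwise. The fixed fin is at about (330–365,305), and the pointer is hidden behind the bar end at about (305,250), where I expect it to be (around 51°). I descend for the dial grip.

To row units: -11.7 cm / 60 = -0.195, -11.2 cm / 60 = -0.1867.

>>> servo_tool:
  moves:
    - [0,0,-0.0333,0]
    - [0,0,-0.0667,0]
    - [0,0,-0.1,0]
    - [0,0,-0.1333,0]
    - [0,0,-0.1583,0]
    - [0,0,-0.175,0]
    - [0,0,-0.1867,0]
    - [0,0,-0.195,0]
    - [0,0,-0.195,0]
    - [0,0,-0.195,0]

```text
time: 8.97
ee_pos: [0.5488, 0.0172, 0.0579]
tcp_rot: [180.0, 0.0, 171.3]
wrist_force: [0.3, 0.3, 0.2]
opening: 0.0854
grasp_force: 0.0
```

>>> servo_tool:
  moves:
    - [0,0,0,0]
    - [0,0,0,0]
    - [0,0,0,0]
    - [0,0,0,0]
    - [0,0,0,0]
    - [0,0,0,0]
  claw: 1
  force: 25

```text
time: 9.47
ee_pos: [0.5491, 0.0168, 0.059]
tcp_rot: [-180.0, 0.1, 171.3]
wrist_force: [-1.6, -1.4, 7.7]
opening: 0.0629
grasp_force: 24.7
```

```bash
python3 st.py; python3 -c "
from h import *
crop('side',250,170,70,85,7,'pics/s3.png')
A=np.array([.5485,.0168]);w=np.radians(-15.5)
print((proj('side',[*(A+.041*np.array([np.cos(w),np.sin(w)])),.08])-[250,170])*7)"
```

```text
9.4667 [-0.67630951  0.5127555   0.22515498] [-1.57865891 -1.35256818  7.72173589] [0.54911263 0.01677282 0.05895717] [-1.79967374e+02  1.29507538e-01  1.71296420e+02] 0.14929745346307755 0.06294429957592115
[[347.918069   365.78956937]]
```

View pics/s3.png

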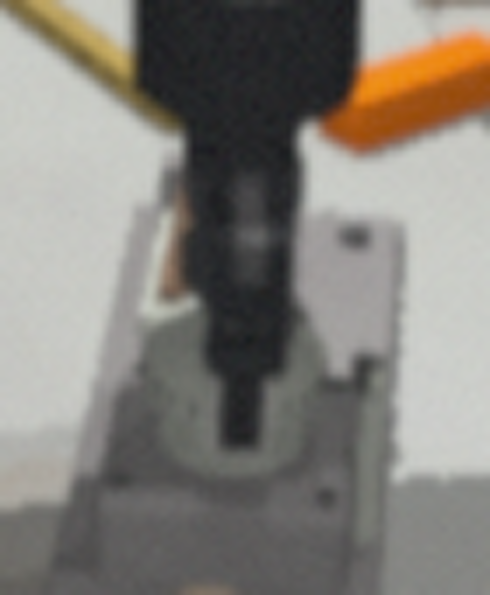

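To row units: -0.78 rad / 3.1416 = -0.2483.

>>> servo_tool:
  moves:
    - [0,0,0,-0.0191]
    - [0,0,0,-0.0382]
    - [0,0,0,-0.0573]
    - [0,0,0,-0.0764]
    - [0,0,0,-0.0955]
    - [0,0,0,-0.1146]
    - [0,0,0,-0.1337]
    - [0,0,0,-0.1528]
    - [0,0,0,-0.1719]
    - [0,0,0,-0.191]
    - [0,0,0,-0.2101]
    - [0,0,0,-0.2292]
    - [0,0,0,-0.2483]
    - [0,0,0,-0.2674]
    - [0,0,0,-0.2865]
    - [0,0,0,-0.2865]
    - [0,0,0,-0.2865]

```text
time: 10.93
ee_pos: [0.5488, 0.0163, 0.0588]
tcp_rot: [180.0, 0.1, 119.7]
wrist_force: [-3.1, -4.0, 6.7]
opening: 0.0631
grasp_force: 28.6
```

To row units: 12 cm / 60 = 0.2, 10 cm / 60 = 0.1667.

>>> servo_tool:
  moves:
    - [0,0,0,0]
    - [0,0,0,0]
    - [0,0,0,0]
    - [0,0,0,0]
    - [0,0,0.0333,0]
    - [0,0,0.0667,0]
    - [0,0,0.1,0]
    - [0,0,0.1333,0]
    - [0,0,0.1667,0]
    - [0,0,0.2,0]
    - [0,0,0.2,0]
  claw: 0

```text
time: 11.85
ee_pos: [0.5498, 0.0173, 0.1815]
tcp_rot: [179.7, 0.1, 119.7]
wrist_force: [-0.0, 0.5, -0.2]
opening: 0.0856
grasp_force: 0.0
```

```bash
python3 st.py; python3 -c "
from h import *
crop('side',270,195,50,40,12,'pics/s4.png')
A=np.array([.5485,.0168])
for t in [-10,-5,0,5,10,20]:
    w=np.radians(-15.5+t); print(t,(proj('side',[*(A+.039*np.array([np.cos(w),np.sin(w)])),.08])-[270,195])*12)"
```

```text
11.85 [ 0.00267249 -0.04302919  0.01480054] [-0.01311603  0.46065412 -0.2024401 ] [0.54980986 0.01728448 0.18145006] [1.79721034e+02 1.41970052e-01 1.19743967e+02] 3.0981326517576235e-05 0.08555275548089886
-10 [[341.8930173  344.12063005]]
-5 [[344.91923607 335.29107978]]
0 [[346.45931697 326.3386489 ]]
5 [[346.51500239 317.33360784]]
10 [[345.09961167 308.34535516]]
20 [[337.96355292 290.68928969]]
```

View pics/s4.png

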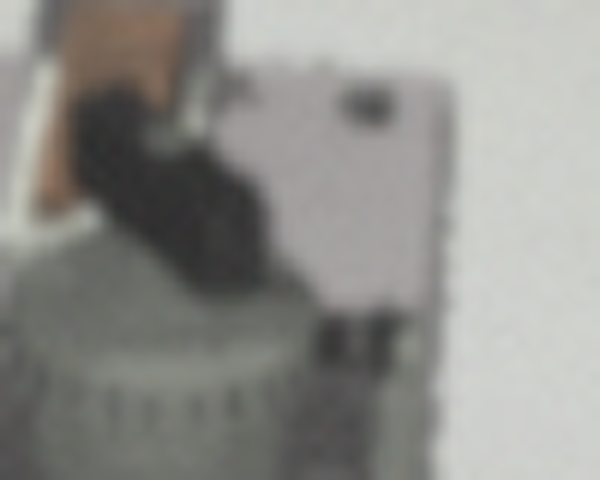

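>>> servo_tool:
  moves:
    - [0,0,0.0333,0]
    - [0,0,0.0833,0]
    - [-0.0167,0.05,0.1,0]
    - [-0.0333,0.1,0.1,0]
    - [-0.0667,0.15,0.1,0]
    - [-0.1,0.2,0.1,0]
    - [-0.1333,0.25,0.1,0]
    - [-0.1667,0.3,0.1,0]
    - [-0.2,0.35,0.1,0]
    - [-0.2333,0.4,0.1,0]
    - [-0.2667,0.45,0.1,0]
    - [-0.3,0.5,0.1,0]
    - [-0.3333,0.55,0.1,0]
    - [-0.3667,0.6,0.1,0]
    - [-0.4,0.65,0.1,0]
    - [-0.4,0.65,0.1,0]
    - [-0.4,0.65,0.1,0]

```text
time: 13.32
ee_pos: [0.3071, 0.4082, 0.2358]
tcp_rot: [-179.9, 0.0, 119.9]
wrist_force: [0.0, -0.9, -0.0]
opening: 0.0854
grasp_force: 0.0
```

```bash
python3 -c "
from h import *
t=np.mean([camera('top').astype(float) for _ in range(8)],0);s=np.mean([camera('side').astype(float) for _ in range(8)],0)
np.save('pics/t.npy',t);np.save('pics/s.npy',s)
T=cv2.resize(t[145:190,265:315].astype(np.uint8)[:,:,::-1],None,fx=11,fy=11,interpolation=cv2.INTER_CUBIC)
S=cv2.resize(s[212:232,285:310].astype(np.uint8)[:,:,::-1],None,fx=10,fy=10,interpolation=cv2.INTER_CUBIC)
T=cv2.convertScaleAbs(T,alpha=1.4)
C=np.zeros((495,800,3),np.uint8);C[:,:550]=T;C[:200,550:]=S;cv2.imwrite('pics/m.png',C)
A=np.array([.5485,.0168])
def P(n,gx,gy,z,o,k):
    c,q=np.cos(np.radians(-15.5)),np.sin(np.radians(-15.5));w=[*(A+[c*gx-q*gy,q*gx+c*gy]),z];return ((proj(n,w)[0]-o+.5)*k-.5).round(1)
for g in [(0,0,.122),(0,0,.088),(.039,0,.08),(.039,0,.0845),(.034,0,.0845),(.041,0,.086),(.053,0,.086),(.039,.004,.0845)]: print(g,P('top',*g,[265,145],11),P('side',*g,[285,212],10))
"
```

```text
(0, 0, 0.122) [301.5 279.1] [-12.8 -55.2]
(0, 0, 0.088) [286.  308.5] [-17.   66.6]
(0.039, 0, 0.08) [326.  139.9] [143.2 106.4]
(0.039, 0, 0.0845) [328.1 135.5] [144.1  90.6]
(0.034, 0, 0.0845) [322.5 158. ] [123.3  89.1]
(0.041, 0, 0.086) [331.  125.1] [152.8  85.9]
(0.053, 0, 0.086) [344.4  71.2] [202.9  89.6]
(0.039, 0.004, 0.0845) [309.7 130.9] [144.9  81.9]
```

View pics/m.png

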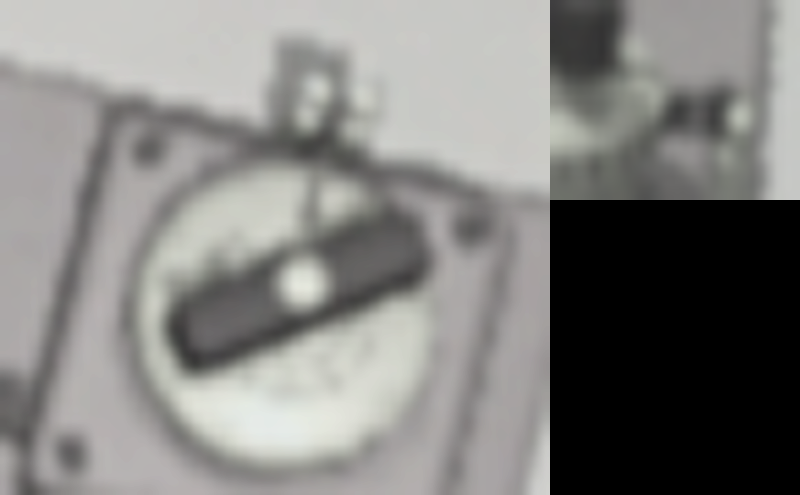

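The dial's index tick runs (312,225) to (316,170), radially in line with the mark to within about 1–2°. In the side inset, pointer and fin sit side by side on the same row (about 113), so the pointer is at the mark. The arm is clear, so I hand in.

```bash
python3 -c "
from workcell import *
print(job_done())"
```

```text
the job is handed in; nothing more can be done
None
```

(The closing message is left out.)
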